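Hold a template pack home in the drilling jig

TASK

The pinned pack of strap templates is to get its hanging hole. Pick it up and lay it flat on the drilling jig's board, clear of the guide plate, then slide it along the fence, square end first, under the plate until you gently feel it come up against the blue end stop. Finish while holding it there with one firm, steady diagonal push that keeps it flat down on the board, square against the fence and up against the stop all at once: do not let go, the program ends while you are pushing. Leave the drill, the wrapped weight and the pencil cup alone.

Things in the scene. Friction and masses are not known exactly. Their poses are not given: they have to be found in the camera images.
- pack_center (a point): Centre (mid-height, mid-length) of the loose pack: 4 brown hardboard templates pinned into one rigid piece, 60 wide, 160 long, 16 mm thick, 0.15 kg, flat beside the jig. y: along it to the square end (80 mm off). Sides are straight back to y = -50 mm, then slope in at 45 degrees to a point at y = -80. x: across, z: up. Symmetric: either long side may go to the fence.
- jig: Drilling jig screwed to the table. Origin: centre of the underside of its plywood board, on the table. x points across the board to the fence (roughly away from the robot), y along the fence to the stop end, z up. Board 170 (x) by 380 (y) mm, 18 mm thick: its top, 18 mm above the table, is the working surface.
- board: The plywood board of the jig; same origin and axes as the jig.
- fence: Aluminium fence bar along the far edge of the board, over its whole length; same origin and axes as the jig. Its working face is the plane x = +60 mm, it is 25 mm thick and stands 22 mm above the board.
- plate: Steel guide plate with drill bush, fixed on the fence, reaching out over the board; same origin and axes as the jig. Covers x -5 to +85, y +75 to +125 mm, with 22 mm free height between board and underside; 8 mm thick, bush and screws stand up to 6 mm more. Bush axis at x = 30, y = 100 mm.
- stop: Blue end stop with black knob, clamped (does not move); re-set for each job, so its face stands anywhere from 110 to 137 mm along the jig's y, mostly hidden under the plate. Origin: on its working face (looking to the jig's -y), mid-width, level with the board's top; axes parallel to the jig's. 45 mm wide, 17 high, 50 long to +y, 3 mm short of the fence.
- weight: Bystander: cloth-wrapped brick weight, 200 x 95 x 55 mm, origin at the centre of its underside. Leave alone.
- drill: Bystander: cordless drill lying on its side, about 255 x 205 x 66 mm. Origin under the back end of the motor body, which runs along +x to the bit's end at 252 mm; battery at x 0 to 110, reaching to y = -168 mm. Leave alone.
- cup: Bystander: steel pencil cup, 76 mm across, 95 mm high, pencils up to 167 mm, origin at the centre of its underside. Leave alone.
There are look-alikes about, which are no part of the job. Leave any green or red look-alike of the part that bears pack_center alone.

How it is judged:
On the way:
1. the pack lies flat on the jig's board, square end leading, still clear of the guide plate (contact force between pack and board above 0.3 N and angle between pack_center's own z axis and vertical below 0.06 rad and z of pack_center in the frame of jig below 0.029 m and y of pack_center in the frame of jig below 0.005 m and y of pack_center in the frame of stop above -0.32 m and y of stop in the frame of pack_center above 0.05 m), for 0.2 s.
At the end, for the whole second after the job is handed in: Robot still pushing the pack (over 3 N); pack at rest, square end to the stop, flat within 3 degrees, square to the fence within 1.7 degrees, within 3 mm of stop and fence, pressing the board over 4 N, the fence over 1.5 N and the stop over 1 N (contact force between pack and board above 4 N and contact force between pack and fence above 1.5 N and contact force between pack and stop above 1 N and (contact force between pack and the fingers above 3 N or contact force between pack and the arm above 3 N) and angle between pack_center's own z axis and vertical below 0.05 rad and angle between the y axis of pack_center and the y axis of jig, either way round below 0.03 rad and y of pack_center in the frame of stop between -0.083 and -0.076 m and x of pack_center in the frame of jig between 0.027 and 0.034 m and z of pack_center in the frame of jig below 0.029 m and linear speed of pack below 0.01 m/s and y of stop in the frame of pack_center above 0.05 m); the arm keeps its last pose, push and grip.
It fails at once if the pack is rammed against the stop (over 45 N) (contact force between pack and stop above 45 N).
It fails at once if the wrapped weight, the drill or the cup is shifted more than 20 mm (distance of any of weight, drill, cup from where it was at the start of the episode above 0.02 m).
It also fails if it takes over 64 s, if anything falls off the work surface, if the arm or the gripper's body presses on something with over 40 N, if the wrist force passes 120 N, or if a joint passes its speed limit or range.

ROBOT

A 6-joint arm with a two-finger parallel gripper is mounted at the origin on the work surface. World frame = base frame: x ahead of the robot, y to its left, z up, the work surface at z = 0. Lengths are in m, angles in rad, forces in N, time in s.
With the tool pointing down it reaches from about 0.25 to 0.775 m from the base axis. Payload 4 kg.
Tool frame: the origin (TCP) lies midway between the tips of the shut fingers; the grasp point (between the pads) lies 19 mm behind it; x points along the fingers, z is the direction in which the jaws open and shut, and the axes are right-handed (so a half turn about x gives the same grasp; the last joint's range is limited). The gripper opens to 94 mm and grips with 3 to 60 N. Pads are 16 mm wide; open, the fingers measure 119 mm over their backs; the gripper's body (75 mm by 177 mm) begins 78 mm behind the grasp point.
Start: joints at [-1.336, 0.087, 1.371, -0, 1.684, -0.103], TCP at [0.182, -0.519, 0.206] pointing down, gripper open.
Joint ranges: [-3.1, 3.1], [-0.76, 2.03], [0.27, 2.55], [-1.08, 4.22], [0.17, 2.65], [-2.57, 2.57]. Speed limits (rad/s): [2.79, 2.79, 3.14, 3.14, 3.14, 3.14].

INTERFACE

Orientations are given as a unit quaternion [w, x, y, z].
In Python, from cell import get_obs, grab_frame, hand_in gives the robot as it stands. The module is installed in compiled form; this text tells all that it offers.
- The arm moves only by the tool arm_command, never from a script. Its argument "motion" is a list of rows, each a list of 5 numbers: the shift along the world's x, y, z in m, then the turn about the world's z in degrees, then the opening, from 0 (shut) to 1 (fully open). In form: [[x, y, z, roll, fingers], ...]. A call has 1 to 12 rows; each row shifts and turns the commanded pose from where the row before left it; what a row does not reach is not made up. A row lasts 1/10 s, in which the tool goes at most 50 mm and 8.59 degrees, less where a joint would pass 70% of its speed; a pose out of reach is approached as far as the arm can. A call is refused whole if a number of a shift passes 0.05 or a number of a turn 8.59, either way. A call with a gripper value outside its range is refused whole. The fingers move at their own pace and stop on an object; "newtons" is the grip in N (left out, the last holds). Time passes only in rows, so rows that do not move let the fingers close. It gives the time, the measured TCP pose, the force and the opening at its end, in the units of the state.
- get_obs(): the state, without advancing time (a new reading comes with each control period).
- grab_frame(name): name is "scene" or "top"; returns a dict with "pixels" (480x640x3 uint8, red, green, blue), "z_map" (480x640 float32, m along the optical axis (not along the pixel's ray), 0 where there is no reading), "K" (3x3 intrinsics, pixels), "rvec" (rotation vector, rad) and "tvec" (3), from world to camera coordinates, as OpenCV has them. Camera axes: x right, y down, z forward; pixel columns grow to the right and rows downward; lengths in m; the calibration is good to about 2 mm. A picture is of the moment at which its call begins.
- hand_in(): hands the job in, once; it reports no verdict.
The state is a dict: "time_s": time; "joint_pos": joint angles; "dq": joint speeds; "effort": joint torques, N m; "tcp_pos": TCP position; "orientation": TCP orientation; "contact_force": force on the tool from outside, world axes, zero at the start; "wrist_torque": the same for the moment, N m; "opening": finger opening in m.
Only numpy, scipy, OpenCV 4.12 (cv2) and the standard library are available. Lean on these libraries where they do the work, as an engineer would, in place of code of your own. Each camera call takes 0.05 s, during which the arm holds its last target.

## Working session

There is one attempt and no reset: what is moved stays moved. The work goes in short steps, Python scripts to look and compute and a tool call to move; the robot and the scene stay as the last step left them, time stands still between calls to the robot, and variables do not carry over. Pictures are saved under pics/ and viewed, and the job is handed in when it is done.

Besides the shell and the picture viewer there is one more tool, called by a JSON object that holds its "api" and its "payload". arm_command: Moves the arm, as the interface text tells. Its arguments: {"type":"object","properties":{"motion":{"type":"array","items":{"type":"array","items":{"type":"number"}}},"newtons":{"type":"number"}},"required":["motion"]}

```bash
mkdir -p pics; cat > h.py <<'E'
import numpy as np, cv2
from cell import get_obs, grab_frame, hand_in
def grab(n,save=None):
    f=grab_frame(n)
    if save: cv2.imwrite('pics/'+save,cv2.cvtColor(f['pixels'],cv2.COLOR_RGB2BGR))
    return f
def cloud(f):
    K=np.array(f['K']);R,_=cv2.Rodrigues(np.array(f['rvec'],float));t=np.array(f['tvec']).reshape(3)
    z=f['z_map'];v,u=np.mgrid[:480,:640]
    P=np.stack([(u-K[0,2])/K[0,0]*z,(v-K[1,2])/K[1,1]*z,z],-1)
    W=(P-t)@R
    W[z==0]=np.nan
    return W
def ray(f,uv,h):
    K=np.array(f['K']);R,_=cv2.Rodrigues(np.array(f['rvec'],float));t=np.array(f['tvec']).reshape(3)
    uv=np.atleast_2d(uv).astype(float)
    d=np.c_[(uv-[K[0,2],K[1,2]])/[K[0,0],K[1,1]],np.ones(len(uv))]@R
    c=-R.T@t
    return c+d*((h-c[2])/d[:,2])[:,None]
E
python3 - <<'E'
from h import *
print(get_obs())
for n in ('scene','top'):
    f=grab(n,n+'0.png'); np.savez(n+'0.npz',**f)
    R,_=cv2.Rodrigues(np.array(f['rvec'],float)); print(n,-R.T@np.array(f['tvec']).reshape(3), f['K'])
E
```

```text
{'time_s': 0.0, 'joint_pos': array([-1.33612527e+00,  8.79636624e-02,  1.37224417e+00,  8.77014185e-06,
        1.68357967e+00, -1.03118654e-01]), 'dq': array([ 0.00109119,  0.00086495,  0.00216639, -0.00018606,  0.00049336,
       -0.00145921]), 'effort': array([-9.85171464e-04, -3.40179670e+01, -3.02426183e+01,  7.16534327e-02,
        3.28683481e-02, -1.75956188e-04]), 'tcp_pos': array([ 0.18213376, -0.51839406,  0.20430455]), 'orientation': array([ 0.57635038,  0.4093523 ,  0.5775135 , -0.40832475]), 'contact_force': array([ 0.97244425, -0.20356714,  0.10492398]), 'wrist_torque': array([-0.05598227, -0.0059342 , -0.02200784]), 'opening': 0.0935074712244751}
scene [ 1.75587567 -0.3596705   1.04415509] [[625.07529741   0.         329.35112574]
 [  0.         625.07529741 233.25148555]
 [  0.           0.           1.        ]]
top [0.38218591 0.002087   1.10568256] [[458.80215993   0.         323.51059689]
 [  0.         458.80215993 233.09224844]
 [  0.           0.           1.        ]]
```

View pics/scene0.png

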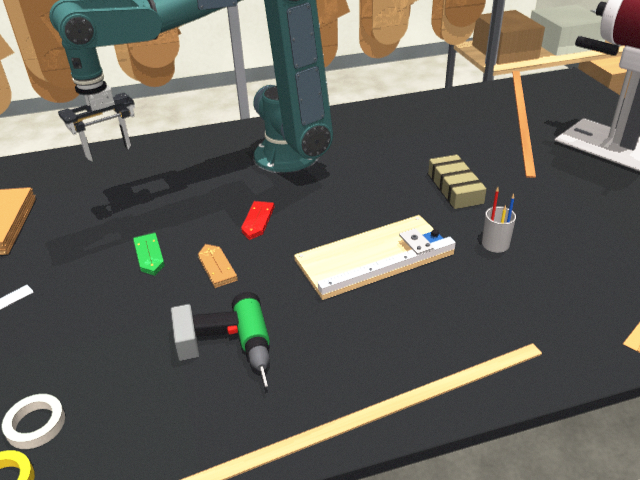

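View pics/top0.png

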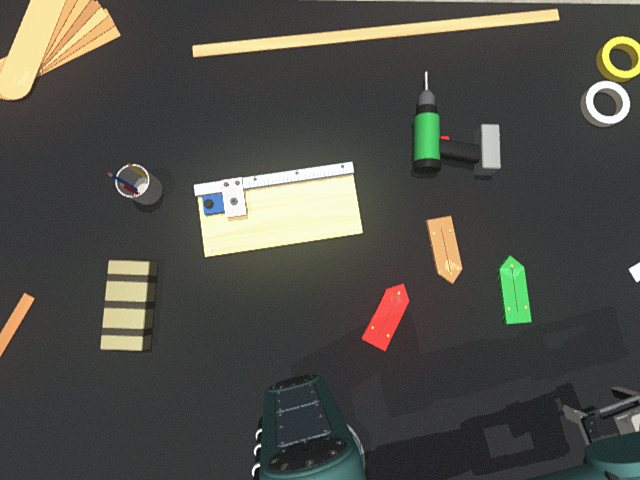

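The top view shows the brown pack at (444,250), square end up. The jig board runs (200,255)-(360,235), with the fence on its upper edge, and the blue stop and plate at its left end (215-240,200). Next I measure them.

```bash
cat > m.py <<'E'
from h import *
def colmask(f,lo,hi,roi):
    hsv=cv2.cvtColor(f['pixels'],cv2.COLOR_RGB2HSV); m=cv2.inRange(hsv,lo,hi)
    k=np.zeros_like(m);x0,y0,x1,y1=roi;k[y0:y1,x0:x1]=255
    return m&k
E
python3 - <<'E'
from m import *
f=dict(np.load('top0.npz'))
hsv=cv2.cvtColor(f['pixels'],cv2.COLOR_RGB2HSV)
for p in [(444,235),(300,215),(300,178),(212,210),(237,212),(440,300)]: print(p,hsv[p[1],p[0]],cloud(f)[p[1],p[0]].round(4))
m=colmask(f,(8,100,90),(22,255,255),(415,205,475,295))
c=max(cv2.findContours(m,0,cv2.CHAIN_APPROX_NONE)[0],key=cv2.contourArea)[:,0]
W=ray(f,c,0.016)[:,:2]
r=cv2.minAreaRect((W*1000).astype(np.float32)); print('pack',r, cv2.boxPoints(r))
ap=cv2.approxPolyDP((W*1000).astype(np.float32),8,True)[:,0]; print(ap)
# board
m=colmask(f,(15,40,120),(35,200,255),(190,155,370,265))
m=cv2.morphologyEx(m,cv2.MORPH_OPEN,np.ones((3,3)))
c=max(cv2.findContours(m,0,cv2.CHAIN_APPROX_NONE)[0],key=cv2.contourArea)[:,0]
W=ray(f,c,0.018)[:,:2]
print('board',cv2.approxPolyDP((W*1000).astype(np.float32),8,True)[:,0])
w=cv2.resize(f['pixels'][150:270,185:375],None,fx=4,fy=4,interpolation=cv2.INTER_CUBIC); cv2.imwrite('pics/jigzoom.png',w[:,:,::-1])
g=dict(np.load('scene0.npz'))
w=cv2.resize(g['pixels'][205:305,285:465],None,fx=4,fy=4,interpolation=cv2.INTER_CUBIC); cv2.imwrite('pics/jigzoom_s.png',w[:,:,::-1])
E
```

```text
(444, 235) [ 16 122 241] [ 0.5247 -0.3027  0.0146]
(300, 215) [ 30  40 251] [0.5705 0.044  0.0194]
(300, 178) [  0   0 255] [0.6569 0.0442 0.0374]
(212, 210) [108 142 215] [0.5779 0.2506 0.038 ]
(237, 212) [ 21   7 249] [0.5716 0.1898 0.0485]
(440, 300) [160  12  64] [ 0.3697 -0.2927 -0.0012]
pack ((488.8588562011719, -302.80010986328125), (160.78005981445312, 64.44571685791016), 10.34848690032959) [[ 403.98816 -285.54227]
 [ 415.56488 -348.93967]
 [ 573.72955 -320.05795]
 [ 562.15283 -256.66055]]
[[ 573.4307  -318.4214 ]
 [ 558.3762  -259.81116]
 [ 435.73636 -280.51547]
 [ 409.86697 -313.08655]
 [ 447.9117  -343.033  ]]
board [[571.6589   -95.48571 ]
 [570.7366    48.839027]
 [516.1723   276.58203 ]
 [492.29874  268.55884 ]
 [506.93475  214.57112 ]
 [497.39337  209.53082 ]
 [478.0778   256.2092  ]
 [485.13882  270.65057 ]
 [475.6285   270.2868  ]
 [505.51654   38.572117]
 [515.12335   38.669537]
 [519.6617    86.42715 ]
 [507.55756  102.89636 ]
 [499.95236  178.77086 ]
 [511.91415  181.47128 ]
 [509.67633  152.89088 ]
 [528.9186   150.9683  ]
 [539.00934   77.17449 ]
 [558.4819    63.083614]
 [546.36914   60.532623]
 [551.466     19.864614]
 [541.7582    22.182896]
 [559.4698   -95.41265 ]]
```

View pics/jigzoom.png

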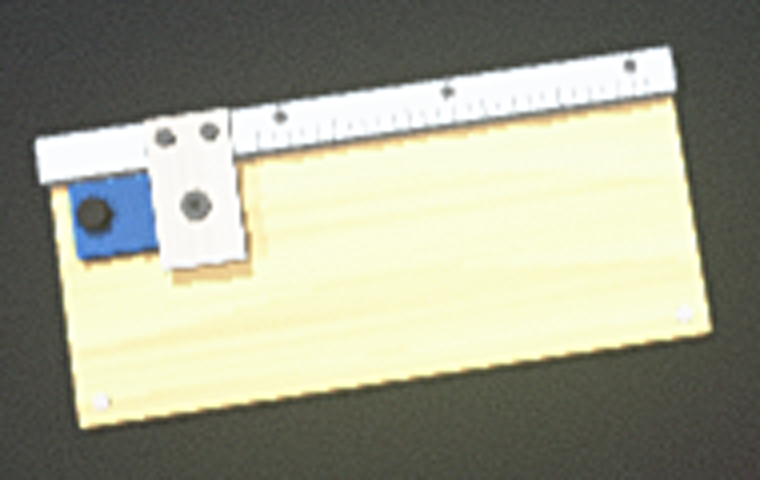

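View pics/jigzoom_s.png

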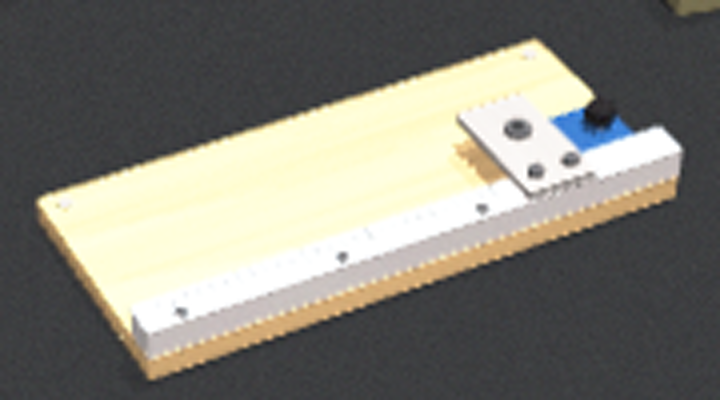

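```bash
python3 - <<'E'
from m import *
f=dict(np.load('top0.npz'))
g=f['pixels'].max(2); m=(g>130).astype(np.uint8)*255
k=np.zeros_like(m);k[150:270,185:375]=255;m&=k
c=max(cv2.findContours(m,0,cv2.CHAIN_APPROX_NONE)[0],key=cv2.contourArea)[:,0].astype(float)
def side(a,b,h,lim=2.5):
    a=np.array(a,float);b=np.array(b,float);d=(b-a)/np.linalg.norm(b-a)
    r=c-a;s=r@d;e=r@[-d[1],d[0]]
    q=c[(abs(e)<lim)&(s>4)&(s<np.linalg.norm(b-a)-4)]
    W=ray(f,q,h)[:,:2].astype(np.float32)
    vx,vy,x,y=cv2.fitLine(W,cv2.DIST_HUBER,0,.01,.01).ravel(); return np.array([vx,vy]),np.array([x,y]),len(q)
L={}
L['front']=side((205,257),(363,233),.018)
L['back']=side((194,184),(352,161.5),.040)
L['right']=side((354,175),(362.5,232),.018)
L['left']=side((198.5,198),(205,256),.018)
for n,(d,p,k) in L.items(): print(n,np.degrees(np.arctan2(d[1],d[0])).round(2),p.round(4),k)
def X(a,b):
    A=np.c_[L[a][0],-L[b][0]];t=np.linalg.solve(A,L[b][1]-L[a][1]);return L[a][1]+t[0]*L[a][0]
a=X('front','right');b=X('front','left');print(a,b,np.linalg.norm(a-b))
d=L['front'][0]; n=np.array([-d[1],d[0]])
print('front-back dist',(L['back'][1]-L['front'][1])@n)
W=cloud(f)
# pack top by depth
P=W[205:295,415:475].reshape(-1,3);mm=colmask(f,(8,100,90),(22,255,255),(415,205,475,295))[205:295,415:475].ravel()>0
print('pack z',np.nanpercentile(P[mm][:,2],[10,50,90]))
# scene view pack
s=dict(np.load('scene0.npz'))
m=colmask(s,(8,100,90),(22,255,255),(190,235,245,295))
c=max(cv2.findContours(m,0,cv2.CHAIN_APPROX_NONE)[0],key=cv2.contourArea)[:,0]
print('scene',cv2.approxPolyDP((ray(s,c,.016)[:,:2]*1000).astype(np.float32),8,True)[:,0])
# scene jig fence top corners/ board near corner
for q in [((37,200)),((540,40))]: print(ray(s,(285+q[0]/4,205+q[1]/4),.018))
for q in [((682,147)),((660,127)),((132,318)),(150,338)]: print(ray(s,(285+q[0]/4,205+q[1]/4),.040))
E
```

```text
front -81.02 [0.4996 0.0822] 150
back -81.1 [0.669 0.107] 150
right 8.88 [ 0.6076 -0.0928] 49
left 8.98 [0.5391 0.2794] 50
[ 0.5291868 -0.1050209] [0.470137   0.26853615] 0.37819538
front-back dist 0.17121899
pack z [0.0122892  0.01595158 0.01874746]
scene [[ 411.4762  -318.5689 ]
 [ 451.8283  -342.3921 ]
 [ 589.4233  -316.56284]
 [ 580.22424 -263.08026]
 [ 430.9665  -286.92236]]
[[ 0.53332703 -0.10498584  0.018     ]]
[[0.47453523 0.27138773 0.018     ]]
[[0.63880151 0.29713533 0.04      ]]
[[0.61534224 0.29291364 0.04      ]]
[[ 0.68441351 -0.08406074  0.04      ]]
[[ 0.70454132 -0.07881775  0.04      ]]
```

```bash
cat >> h.py <<'E'
from scipy.spatial.transform import Rotation as Rn
def st():
    o=get_obs();q=o['orientation'];R=Rn.from_quat([q[1],q[2],q[3],q[0]]).as_matrix()
    print('t',round(o['time_s'],2),'tcp',o['tcp_pos'].round(4),'jaw',round(np.degrees(np.arctan2(R[1,2],R[0,2])),2),'x',R[:,0].round(3),'F',o['contact_force'].round(2),'T',o['wrist_torque'].round(2),'op',round(o['opening'],4),'q',o['joint_pos'].round(3))
JO=np.array([.585,.0955]);A=np.radians(8.95);UX=np.array([np.cos(A),np.sin(A)]);UY=np.array([-np.sin(A),np.cos(A)])
def j2w(x,y): return JO+x*UX+y*UY
def w2j(p): return np.array([(p-JO)@UX,(p-JO)@UY])
E
python3 - <<'E'
from h import *
st()
d=np.array([np.cos(np.radians(10.4)),np.sin(np.radians(10.4))])
print('pack',np.array([.489,-.305])-.0*d, 'place',j2w(.005,-.09))
E
```

```text
t 0.1 tcp [ 0.1822 -0.5184  0.2044] jaw -70.64 x [-0.     0.002 -1.   ] F [ 0.31  0.14 -0.75] T [-0.03  0.02 -0.01] op 0.0941 q [-1.336  0.088  1.372  0.     1.684 -0.103]
pack [ 0.489 -0.305] place [0.60394065 0.00737366]
```

{"api": "arm_command", "payload": {"motion": [[0.03,0.021,-0.01,-0.9,1],[0.03,0.021,-0.01,-0.9,1],[0.03,0.021,-0.01,-0.9,1],[0.03,0.021,-0.01,-0.9,1],[0.03,0.021,-0.01,-0.9,1],[0.03,0.021,-0.01,-0.9,1],[0.03,0.021,-0.01,-0.9,1],[0.03,0.021,-0.01,-0.9,1],[0.03,0.021,-0.01,-0.9,1],[0.03,0.021,-0.01,-0.9,1],[0.007,0.003,-0.02,0,1],[0,0,0,0,1]], "newtons": 25}}

```text
time_s: 1.3
tcp_pos: [0.4884, -0.3033, 0.0816]
orientation: [0.541, 0.452, 0.546, -0.452]
contact_force: [-0.3, -0.2, -0.1]
opening: 0.094
```

```bash
python3 - <<'E'
from h import *
st(); grab('top','t1.png'); grab('scene','s1.png')
E
```

```text
t 1.3 tcp [ 0.4884 -0.3033  0.0816] jaw -79.49 x [-0.006  0.004 -1.   ] F [-0.27 -0.24 -0.08] T [ 0.02  0.02 -0.01] op 0.094 q [-0.654  0.203  1.488 -0.     1.458  0.733]
```

View pics/s1.png

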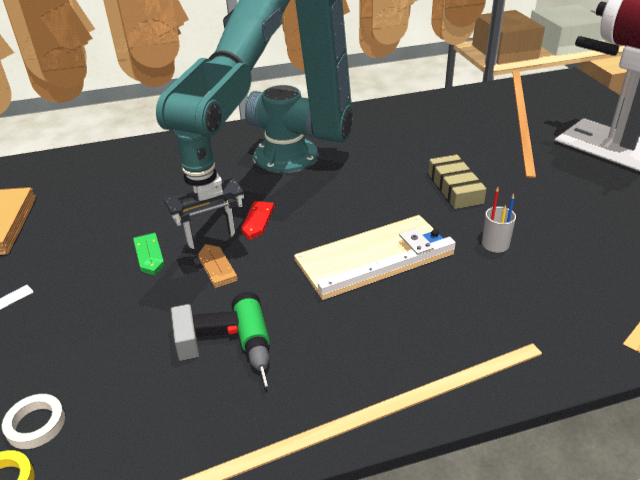

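The scene view shows the open fingers at about (190,240) and (230,235), straddling the brown pack at (217,262). Descending to grip.

{"api": "arm_command", "payload": {"motion": [[0,-0.001,-0.025,0,1],[0,0,-0.025,0,1],[0,0,-0.017,0,1],[0,0,-0.009,0,1],[0,0,0,0,1],[0,0,0,0,0.5],[0,0,0,0,0.5],[0,0,0,0,0.5],[0,0,0,0,0.5],[0,0,0,0,0.5],[0,0,0,0,0.5]], "newtons": 25}}

```text
time_s: 2.5
tcp_pos: [0.4895, -0.3067, 0.01]
orientation: [0.543, 0.453, 0.543, -0.453]
contact_force: [-0.5, 1.9, 2.9]
opening: 0.0597
```

```bash
python3 -c "
from h import *
st()"
```

```text
t 2.5 tcp [ 0.4895 -0.3067  0.01  ] jaw -79.64 x [ 0.  0. -1.] F [-0.54  1.95  2.93] T [ 0.44  0.1  -0.02] op 0.0597 q [-0.658  0.265  1.565  0.     1.312  0.732]
```

{"api": "arm_command", "payload": {"motion": [[0,0,0.01,0,0.5],[0,0,0.03,0,0.5],[0,0,0.04,0,0.5],[0,0,0,0,0.5],[0,0,0,0,0.5],[0,0,0,0,0.5]]}}

```text
time_s: 3.1
tcp_pos: [0.4883, -0.3063, 0.0878]
orientation: [0.542, 0.453, 0.544, -0.453]
contact_force: [-1.1, 1.1, -0.8]
opening: 0.0596
```

```bash
python3 - <<'E'
from h import *
st(); f=grab('top','t2.png'); g=grab('scene','s2.png')
a=cv2.resize(f['pixels'][170:330,370:530],(400,400));b=cv2.resize(g['pixels'][170:300,150:280],(400,400))
cv2.imwrite('pics/c2.png',np.hstack([a,b])[:,:,::-1])
E
```

```text
t 3.1 tcp [ 0.4883 -0.3063  0.0878] jaw -79.65 x [-0.002  0.002 -1.   ] F [-1.13  1.12 -0.75] T [-0.05 -0.02 -0.01] op 0.0596 q [-0.658  0.199  1.48  -0.     1.465  0.732]
```

View pics/c2.png

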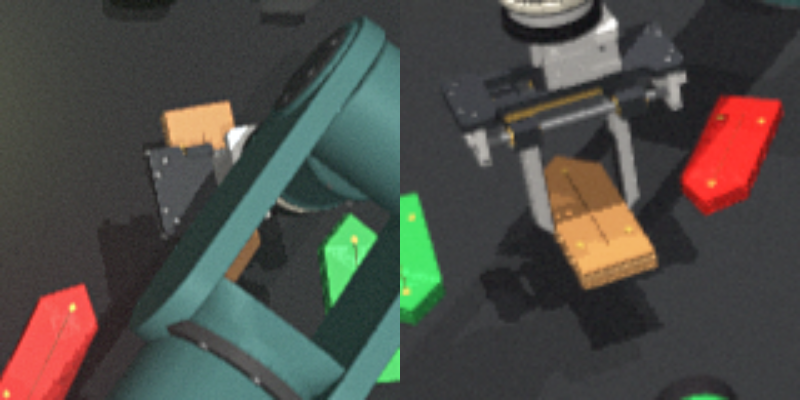

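{"api": "arm_command", "payload": {"motion": [[0,0,0.04,0,0.5],[0,0.02,0.02,8.05,0.5],[0.01,0.03,0,8.05,0.5],[0.01,0.03,0,8.05,0.5],[0.01,0.03,0,8.05,0.5],[0.01,0.03,0,8.05,0.5],[0.01,0.03,0,8.05,0.5],[0.01,0.03,0,8.05,0.5],[0.016,0.03,0,8.05,0.5],[0.02,0.03,0,8.05,0.5],[0.02,0.03,0,8.05,0.5],[0,0.024,0,8.05,0.5]]}}

```text
time_s: 4.4
tcp_pos: [0.6061, 0.009, 0.1471]
orientation: [0.704, -0.057, 0.706, 0.058]
contact_force: [-0.2, -0.5, -1.3]
opening: 0.0596
```

{"api": "arm_command", "payload": {"motion": [[0,0,-0.02,0,0.5],[0,0,-0.02,0,0.5],[0,0,0,0,0.5]]}}

```text
time_s: 4.7
tcp_pos: [0.6021, 0.0077, 0.104]
orientation: [0.701, -0.055, 0.709, 0.056]
contact_force: [0.4, 0.3, -2.0]
opening: 0.0595
```

```bash
python3 - <<'E'
from h import *
st(); f=grab('top','t3.png'); g=grab('scene','s3.png')
print(w2j(get_obs()['tcp_pos'][:2]))
a=cv2.resize(f['pixels'][130:290,190:390],(400,320));b=cv2.resize(g['pixels'][150:310,280:480],(400,320))
cv2.imwrite('pics/c3.png',np.hstack([a,b])[:,:,::-1])
E
```

```text
t 4.7 tcp [0.6021 0.0077 0.104 ] jaw 8.94 x [-0.01   0.001 -1.   ] F [ 0.41  0.26 -2.01] T [-0.08 -0.1   0.  ] op 0.0595 q [-0.081  0.249  1.387 -0.     1.516 -0.237]
[ 0.00544868 -0.0904041 ]
```

View pics/c3.png

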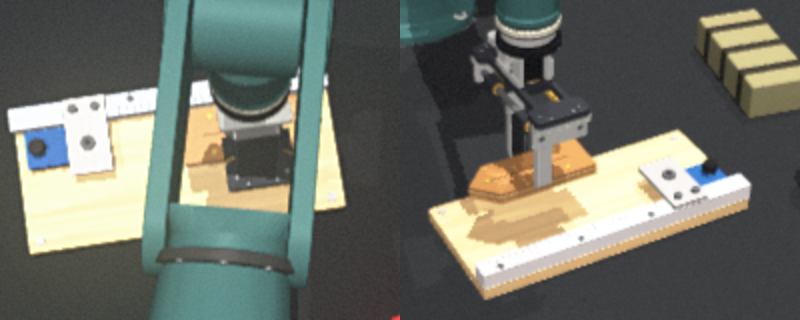

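The pack hangs over the board with its square end toward the plate, clear of it. Lowering.

{"api": "arm_command", "payload": {"motion": [[0,0,-0.03,0,0.5],[0,0,-0.024,0,0.5],[0,0,-0.01,0,0.5],[0,0,0,0,0.5],[0,0,0,0,0.5],[0,0,0,0,0.5]]}}

```text
time_s: 5.4
tcp_pos: [0.6067, 0.0069, 0.0477]
orientation: [0.706, -0.055, 0.704, 0.055]
contact_force: [-0.4, -0.7, -0.9]
opening: 0.0596
```

{"api": "arm_command", "payload": {"motion": [[0,0,-0.003,0,0.5],[0,0,-0.003,0,0.5],[0,0,-0.003,0,0.5],[0,0,0,0,0.5]]}}

```text
time_s: 5.8
tcp_pos: [0.6048, 0.0071, 0.0358]
orientation: [0.705, -0.055, 0.705, 0.055]
contact_force: [0.3, 0.1, -1.1]
opening: 0.0594
```

```bash
python3 - <<'E'
from h import *
st(); print(w2j(get_obs()['tcp_pos'][:2]))
E
```

```text
t 5.8 tcp [0.6048 0.0071 0.0358] jaw 8.91 x [-0.001  0.    -1.   ] F [ 0.32  0.08 -1.15] T [-0.06 -0.09  0.04] op 0.0594 q [-0.082  0.298  1.468 -0.     1.377 -0.237]
[ 0.00576442 -0.09039213]
```

{"api": "arm_command", "payload": {"motion": [[0,0,-0.003,0,0.5],[0,0,-0.003,0,0.5],[0,0,-0.002,0,0.5],[0,0,0,0,0.5],[0,0,0,0,0.5]]}}

```text
time_s: 6.3
tcp_pos: [0.6053, 0.0071, 0.0284]
orientation: [0.705, -0.055, 0.705, 0.055]
contact_force: [-0.2, 0.3, -1.5]
opening: 0.0594
```

```bash
python3 - <<'E'
from h import *
st(); print(w2j(get_obs()['tcp_pos'][:2]))
E
```

```text
t 6.3 tcp [0.6053 0.0071 0.0284] jaw 8.9 x [ 0.  0. -1.] F [-0.23  0.27 -1.47] T [-0.   -0.03  0.  ] op 0.0594 q [-0.082  0.304  1.475  0.     1.362 -0.237]
[ 0.00624868 -0.0905183 ]
```

{"api": "arm_command", "payload": {"motion": [[0,0,-0.002,0,0.5],[0,0,-0.002,0,0.5],[0,0,-0.002,0,0.5],[0,0,0,0,0.5],[0,0,0,0,0.5]]}}

```text
time_s: 6.8
tcp_pos: [0.6055, 0.007, 0.0279]
orientation: [0.706, -0.055, 0.704, 0.055]
contact_force: [-8.3, -0.2, 19.4]
opening: 0.0598
```

```bash
python3 - <<'E'
from h import *
st(); f=grab('top','t4.png'); g=grab('scene','s4.png')
a=cv2.resize(f['pixels'][130:290,190:390],(400,320));b=cv2.resize(g['pixels'][150:310,280:480],(400,320))
cv2.imwrite('pics/c4.png',np.hstack([a,b])[:,:,::-1])
E
```

```text
t 6.8 tcp [0.6055 0.007  0.0279] jaw 8.92 x [ 0.002 -0.    -1.   ] F [-8.3  -0.15 19.38] T [-0.01  1.91 -0.02] op 0.0598 q [-0.082  0.304  1.476 -0.     1.36  -0.237]
```

View pics/c4.png

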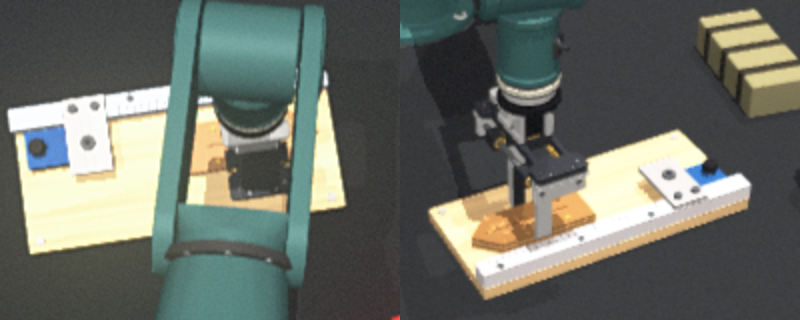

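{"api": "arm_command", "payload": {"motion": [[0,0,0.003,0,0.5],[0,0,0,0,0.5],[0,0,0,0,0.5],[0,0,0,0,0.75],[0,0,0,0,0.75],[0,0,0,0,0.75]]}}

```text
time_s: 7.5
tcp_pos: [0.6051, 0.0071, 0.0249]
orientation: [0.705, -0.055, 0.705, 0.055]
contact_force: [0.1, -0.6, 0.6]
opening: 0.0701
```

```bash
python3 - <<'E'
from h import *
st()
E
```

```text
t 7.5 tcp [0.6051 0.0071 0.0249] jaw 8.91 x [-0.  0. -1.] F [ 0.11 -0.61  0.6 ] T [-0.05 -0.05  0.  ] op 0.0701 q [-0.082  0.307  1.478  0.     1.356 -0.237]
```

{"api": "arm_command", "payload": {"motion": [[0,0,0.01,0,0.75],[0,0,0.03,0,0.75],[-0.02,-0.003,0.02,0,0.4],[-0.03,-0.005,0,0,0.2],[-0.01,-0.001,0,0,0],[0,0,0,0,0],[0,0,0,0,0],[0,0,0,0,0]]}}

```text
time_s: 8.3
tcp_pos: [0.5459, -0.0018, 0.0851]
orientation: [0.705, -0.055, 0.705, 0.055]
contact_force: [0.2, -0.2, 0.5]
opening: 0.0259
```

```bash
python3 - <<'E'
from h import *
st(); print(w2j(get_obs()['tcp_pos'][:2]));f=grab('top','t5.png'); g=grab('scene','s5.png')
a=cv2.resize(f['pixels'][130:290,190:390],(400,320));b=cv2.resize(g['pixels'][150:310,280:480],(400,320))
cv2.imwrite('pics/c5.png',np.hstack([a,b])[:,:,::-1])
E
```

```text
t 8.3 tcp [ 0.5459 -0.0018  0.0851] jaw 8.91 x [-0.  0. -1.] F [ 0.18 -0.15  0.45] T [-0.02 -0.07 -0.01] op 0.0259 q [-0.107  0.133  1.562  0.     1.447 -0.263]
[-0.05374869 -0.09008401]
```

View pics/c5.png

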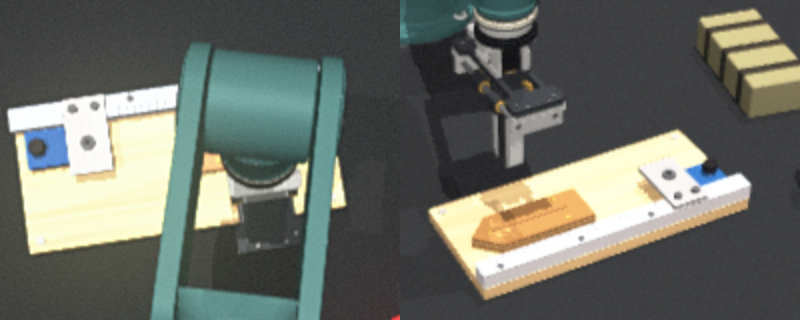

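Pack lies flat at (535,218) in the scene crop, parallel to and about 2 cm from the fence. Lowering the shut fingers in front of its near side, then pushing it to the fence.

{"api": "arm_command", "payload": {"motion": [[0,0,-0.02,0,0],[0,0,-0.02,0,0],[0,0,-0.015,0,0],[0,0,-0.006,0,0],[0,0,0,0,0],[0.006,0.001,0,0,0],[0.006,0.001,0,0,0],[0.006,0.001,0,0,0],[0,0,0,0,0]]}}

```text
time_s: 9.3
tcp_pos: [0.5647, 0.0011, 0.0253]
orientation: [0.706, -0.055, 0.704, 0.055]
contact_force: [-0.7, 0.1, 0.6]
opening: 0.0004
```

```bash
python3 - <<'E'
from h import *
st(); print(w2j(get_obs()['tcp_pos'][:2]))
E
```

```text
t 9.3 tcp [0.5647 0.0011 0.0253] jaw 8.92 x [ 0.002 -0.    -1.   ] F [-0.7   0.06  0.55] T [-0.07 -0.12 -0.  ] op 0.0004 q [-0.098  0.222  1.585  0.     1.333 -0.254]
[-0.03471213 -0.0900506 ]
```

{"api": "arm_command", "payload": {"motion": [[0.006,0.001,0,0,0],[0.006,0.001,0,0,0],[0.004,0.0006,0,0,0],[0,0,0,0,0],[0,0,0,0,0]]}}

```text
time_s: 9.8
tcp_pos: [0.58, 0.0037, 0.0248]
orientation: [0.706, -0.055, 0.704, 0.055]
contact_force: [-1.2, 0.3, 3.0]
opening: 0.0005
```

```bash
python3 - <<'E'
from h import *
st(); print(w2j(get_obs()['tcp_pos'][:2]))
E
```

```text
t 9.8 tcp [0.58   0.0037 0.0248] jaw 8.91 x [ 0.002  0.    -1.   ] F [-1.16  0.28  2.96] T [ 0.   -0.03 -0.05] op 0.0005 q [-0.091  0.254  1.546  0.     1.34  -0.247]
[-0.01918213 -0.08990832]
```

{"api": "arm_command", "payload": {"motion": [[0.003,0.0005,0,0,0],[0.003,0.0005,0,0,0],[0,0,0,0,0],[0,0,0,0,0]]}}

```text
time_s: 10.2
tcp_pos: [0.5851, 0.0046, 0.0247]
orientation: [0.705, -0.055, 0.705, 0.055]
contact_force: [-2.9, -0.5, 5.4]
opening: 0.0006
```

{"api": "arm_command", "payload": {"motion": [[0.002,0.0003,0,0,0],[0,0,0,0,0],[0,0,0,0,0]]}}

```text
time_s: 10.5
tcp_pos: [0.5853, 0.0046, 0.0247]
orientation: [0.703, -0.055, 0.707, 0.055]
contact_force: [-8.1, -2.0, 8.4]
opening: 0.0004
```

{"api": "arm_command", "payload": {"motion": [[0.002,0.0003,0,0,0],[0,0,0,0,0],[0,0,0,0,0]]}}

```text
time_s: 10.8
tcp_pos: [0.5855, 0.0047, 0.0247]
orientation: [0.702, -0.055, 0.708, 0.055]
contact_force: [-12.4, -1.7, 10.8]
opening: -0.0002
```

Fence contact felt (force rising to 12 N). Backing off and going round to the sloped tail face, jaws turned 45°.

{"api": "arm_command", "payload": {"motion": [[-0.006,-0.001,0,0,0],[-0.02,-0.003,0,0,0],[0,0,0.03,7.5,0],[0.004,-0.026,0,7.5,0],[0.004,-0.026,0,7.5,0],[0.004,-0.026,0,7.5,0],[0,0,0,7.5,0],[0,0,0,7.5,0],[0,0,0,0,0]]}}

```text
time_s: 11.7
tcp_pos: [0.5755, -0.0769, 0.0537]
orientation: [0.631, -0.32, 0.63, 0.32]
contact_force: [-0.4, 0.0, 0.1]
opening: -0.0
```

```bash
python3 - <<'E'
from h import *
st(); print(w2j(get_obs()['tcp_pos'][:2]));f=grab('top','t6.png'); g=grab('scene','s6.png')
a=cv2.resize(f['pixels'][130:290,190:390],(400,320));b=cv2.resize(g['pixels'][150:310,280:480],(400,320))
cv2.imwrite('pics/c6.png',np.hstack([a,b])[:,:,::-1])
E
```

```text
t 11.7 tcp [ 0.5755 -0.0769  0.0537] jaw 53.85 x [ 0.001  0.    -1.   ] F [-0.41  0.    0.07] T [ 0.03 -0.1  -0.01] op -0.0 q [-2.310e-01  2.310e-01  1.513e+00  1.000e-03  1.397e+00 -1.171e+00]
[-0.03619233 -0.16885782]
```

View pics/c6.png

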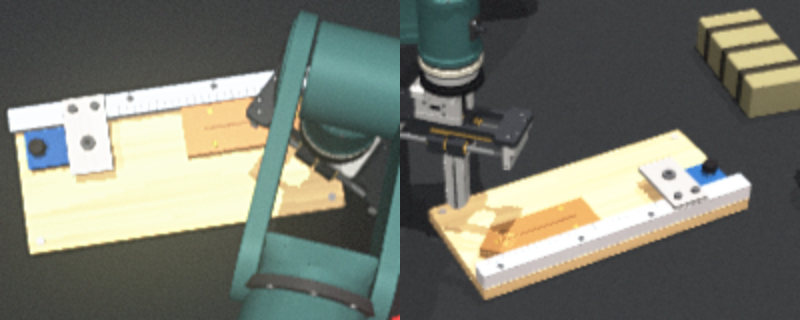

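```bash
python3 - <<'E'
from h import *
f=grab('top')
for p in [(182,107),(190,157)]:
    print(w2j(ray(f,(190+p[0]/2,130+p[1]/2),.034)[0,:2]))
E
```

```text
[ 0.05734816 -0.0150252 ]
[-0.0041335  -0.01592412]
```

{"api": "arm_command", "payload": {"motion": [[0,0,-0.015,0,0],[0,0,-0.011,0,0],[0.012,0.002,0,0,0],[0.012,0.002,0,0,0],[0,0,0,0,0],[0,0,0,0,0]]}}

```text
time_s: 12.45
tcp_pos: [0.5985, -0.0725, 0.0273]
orientation: [0.63, -0.32, 0.631, 0.321]
contact_force: [0.6, -0.7, 0.8]
opening: 0.0004
```

```bash
python3 - <<'E'
from h import *
st(); print(w2j(get_obs()['tcp_pos'][:2]));
E
```

```text
t 12.45 tcp [ 0.5985 -0.0725  0.0273] jaw 53.9 x [-0.002  0.    -1.   ] F [ 0.62 -0.73  0.78] T [ 0.04 -0.15 -0.04] op 0.0004 q [-0.215  0.302  1.481 -0.     1.361 -1.155]
[-0.01282711 -0.16808556]
```

{"api": "arm_command", "payload": {"motion": [[0.006,0.0035,0,0,0],[0.006,0.0035,0,0,0],[0,0,0,0,0],[0,0,0,0,0]]}}

```text
time_s: 12.85
tcp_pos: [0.6114, -0.0656, 0.0286]
orientation: [0.63, -0.321, 0.63, 0.321]
contact_force: [0.4, -0.1, -0.1]
opening: 0.0002
```

```bash
python3 - <<'E'
from h import *
st(); print(w2j(get_obs()['tcp_pos'][:2]));
E
```

```text
t 12.85 tcp [ 0.6114 -0.0656  0.0286] jaw 53.92 x [ 0. -0. -1.] F [ 0.45 -0.08 -0.12] T [-0.01 -0.15  0.03] op 0.0002 q [-0.199  0.324  1.449  0.     1.368 -1.14 ]
[ 0.00101338 -0.16322168]
```

{"api": "arm_command", "payload": {"motion": [[-0.001,0.006,0,0,0],[-0.001,0.006,0,0,0],[-0.001,0.006,0,0,0],[-0.001,0.006,0,0,0],[0,0,0,0,0]]}}

```text
time_s: 13.35
tcp_pos: [0.607, -0.0406, 0.0286]
orientation: [0.63, -0.321, 0.63, 0.321]
contact_force: [0.4, 0.3, 0.1]
opening: 0.0004
```

```bash
python3 - <<'E'
from h import *
st(); print(w2j(get_obs()['tcp_pos'][:2]));f=grab('top','t7.png'); g=grab('scene','s7.png')
a=cv2.resize(f['pixels'][130:290,190:390],(400,320));b=cv2.resize(g['pixels'][150:310,280:480],(400,320))
cv2.imwrite('pics/c7.png',np.hstack([a,b])[:,:,::-1])
E
```

```text
t 13.35 tcp [ 0.607  -0.0406  0.0286] jaw 53.96 x [-0.     0.001 -1.   ] F [0.39 0.34 0.08] T [ 0.01 -0.09 -0.02] op 0.0004 q [-1.600e-01  3.100e-01  1.466e+00  1.000e-03  1.365e+00 -1.102e+00]
[ 0.00060269 -0.13784491]
```

View pics/c7.png

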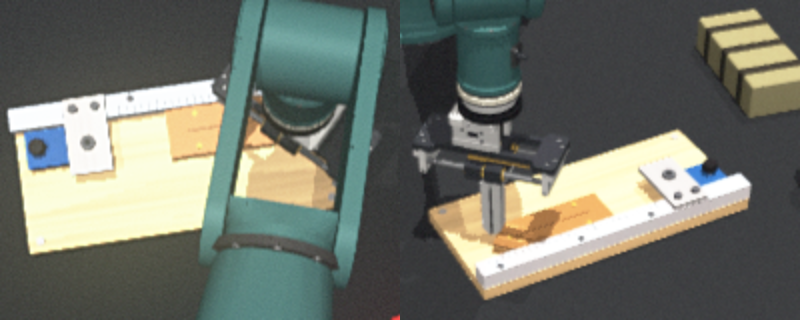

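The pack followed along the fence, staying square: its end is at crop (172,~130), plate at (90,130). Continuing.

{"api": "arm_command", "payload": {"motion": [[-0.0013,0.008,0,0,0],[-0.0013,0.008,0,0,0],[-0.0013,0.008,0,0,0],[-0.0013,0.008,0,0,0],[-0.0013,0.008,0,0,0],[-0.0013,0.008,0,0,0],[-0.0013,0.008,0,0,0],[-0.0013,0.008,0,0,0],[-0.0013,0.008,0,0,0],[0,0,0,0,0]]}}

```text
time_s: 14.45
tcp_pos: [0.5953, 0.0318, 0.0285]
orientation: [0.63, -0.321, 0.63, 0.321]
contact_force: [-0.0, -0.8, -0.6]
opening: 0.0004
```

```bash
python3 - <<'E'
from h import *
st(); print(w2j(get_obs()['tcp_pos'][:2]));f=grab('top','t8.png'); g=grab('scene','s8.png')
a=cv2.resize(f['pixels'][130:290,190:390],(400,320));b=cv2.resize(g['pixels'][150:310,280:480],(400,320))
cv2.imwrite('pics/c8.png',np.hstack([a,b])[:,:,::-1])
E
```

```text
t 14.45 tcp [0.5953 0.0318 0.0285] jaw 53.98 x [-0.     0.001 -1.   ] F [-0.01 -0.82 -0.65] T [ 0.02 -0.11  0.03] op 0.0004 q [-4.200e-02  2.850e-01  1.499e+00  1.000e-03  1.357e+00 -9.850e-01]
[ 0.00027483 -0.06451069]
```

View pics/c8.png

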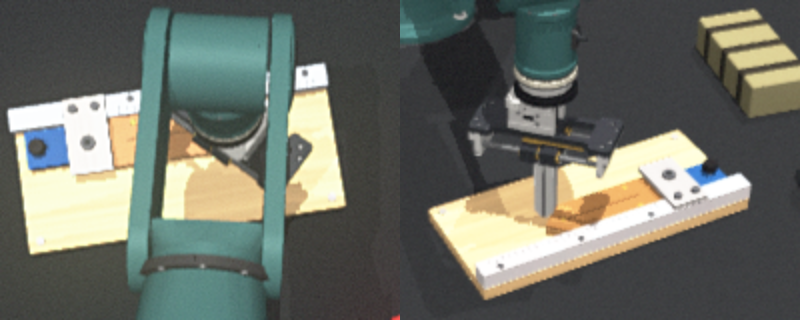

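The square end is now at the plate's edge, and the sides are still flush with the fence. Moving slowly from here.

{"api": "arm_command", "payload": {"motion": [[-0.0006,0.004,0,0,0],[-0.0006,0.004,0,0,0],[-0.0006,0.004,0,0,0],[-0.0006,0.004,0,0,0],[-0.0006,0.004,0,0,0],[0,0,0,0,0]]}}

```text
time_s: 15.15
tcp_pos: [0.5924, 0.0511, 0.0285]
orientation: [0.63, -0.32, 0.63, 0.321]
contact_force: [-0.9, 0.1, 0.8]
opening: 0.0004
```

{"api": "arm_command", "payload": {"motion": [[-0.0004,0.002,0,0,0],[-0.0004,0.002,0,0,0],[-0.0004,0.002,0,0,0],[0,0,0,0,0]]}}

```text
time_s: 15.55
tcp_pos: [0.5913, 0.0565, 0.0285]
orientation: [0.63, -0.32, 0.63, 0.321]
contact_force: [0.3, -1.2, 0.4]
opening: 0.0009
```

{"api": "arm_command", "payload": {"motion": [[-0.0003,0.002,0,0,0],[-0.0003,0.002,0,0,0],[-0.0003,0.002,0,0,0],[0,0,0,0,0]]}}

```text
time_s: 15.95
tcp_pos: [0.5904, 0.0627, 0.0285]
orientation: [0.63, -0.32, 0.63, 0.321]
contact_force: [0.1, -0.6, -0.6]
opening: 0.0006
```

{"api": "arm_command", "payload": {"motion": [[-0.0003,0.002,0,0,0],[-0.0003,0.002,0,0,0],[-0.0003,0.002,0,0,0],[0,0,0,0,0]]}}

```text
time_s: 16.35
tcp_pos: [0.5895, 0.0687, 0.0285]
orientation: [0.63, -0.32, 0.63, 0.321]
contact_force: [0.1, -1.6, 0.3]
opening: 0.0003
```

{"api": "arm_command", "payload": {"motion": [[-0.0003,0.002,0,0,0],[-0.0003,0.002,0,0,0],[0,0,0,0,0]]}}

```text
time_s: 16.65
tcp_pos: [0.5889, 0.0726, 0.0285]
orientation: [0.63, -0.32, 0.63, 0.321]
contact_force: [1.1, -1.3, 0.8]
opening: 0.0005
```

{"api": "arm_command", "payload": {"motion": [[-0.0003,0.002,0,0,0],[-0.0003,0.002,0,0,0],[0,0,0,0,0]]}}

```text
time_s: 16.95
tcp_pos: [0.5883, 0.0766, 0.0285]
orientation: [0.63, -0.32, 0.63, 0.321]
contact_force: [-0.0, -0.4, 1.1]
opening: 0.0008
```

{"api": "arm_command", "payload": {"motion": [[-0.0003,0.002,0,0,0],[-0.0003,0.002,0,0,0],[0,0,0,0,0]]}}

```text
time_s: 17.25
tcp_pos: [0.5878, 0.0781, 0.0288]
orientation: [0.63, -0.322, 0.631, 0.319]
contact_force: [0.3, -7.0, 1.8]
opening: 0.0004
```

Stop felt at tcp y ≈ 0.078 (−7 N). Next I add the fence and downward components, in small steps.

{"api": "arm_command", "payload": {"motion": [[0.002,0,0,0,0],[0.002,0,-0.001,0,0],[0,0,0,0,0],[0,0,0,0,0]]}}

```text
time_s: 17.65
tcp_pos: [0.5882, 0.078, 0.0286]
orientation: [0.627, -0.321, 0.634, 0.32]
contact_force: [-10.7, -8.1, 10.8]
opening: 0.0005
```

```bash
python3 - <<'E'
from h import *
st(); print(w2j(get_obs()['tcp_pos'][:2]));f=grab('top','t9.png'); g=grab('scene','s9.png')
a=cv2.resize(f['pixels'][130:290,190:390],(400,320));b=cv2.resize(g['pixels'][150:310,280:480],(400,320))
cv2.imwrite('pics/c9.png',np.hstack([a,b])[:,:,::-1])
E
```

```text
t 17.65 tcp [0.5882 0.078  0.0286] jaw 53.89 x [-0.008 -0.004 -1.   ] F [-10.74  -8.09  10.81] T [-1.31  1.87  0.02] op 0.0005 q [ 0.039  0.286  1.498 -0.004  1.366 -0.901]
[ 0.00045653 -0.01780399]
```

View pics/c9.png

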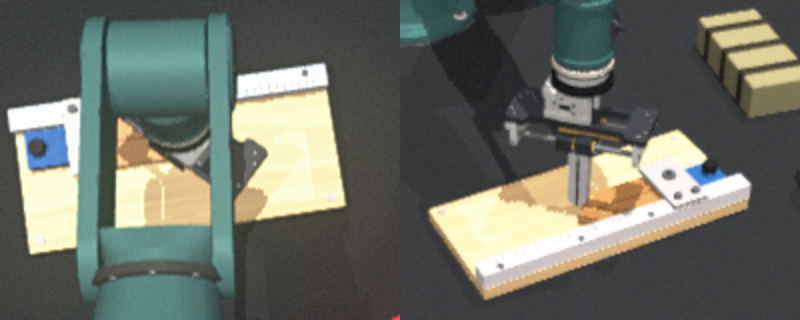

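{"api": "arm_command", "payload": {"motion": [[0,0.002,0,0,0],[0,0.001,0,0,0],[0,0,0,0,0],[0,0,0,0,0],[0,0,0,0,0]]}}

```text
time_s: 18.25
tcp_pos: [0.5882, 0.0782, 0.0286]
orientation: [0.626, -0.322, 0.635, 0.319]
contact_force: [-11.2, -12.8, 11.8]
opening: 0.0005
```

```bash
python3 - <<'E'
from h import *
st(); o=get_obs(); print(w2j(o['tcp_pos'][:2]),'Fj',o['contact_force'][:2]@UX,o['contact_force'][:2]@UY)
g=grab('scene','s10.png');st()
b=cv2.resize(g['pixels'][195:285,340:470],(780,540),interpolation=cv2.INTER_CUBIC)
cv2.imwrite('pics/c10.png',b[:,:,::-1])
E
```

```text
t 18.25 tcp [0.5882 0.0782 0.0286] jaw 53.85 x [-0.008 -0.01  -1.   ] F [-11.18 -12.79  11.79] T [-2.4   1.92  0.  ] op 0.0005 q [ 0.042  0.286  1.497 -0.009  1.367 -0.896]
[ 0.00044518 -0.01762112] Fj -13.030429147439763 -10.898426347537233
t 18.3 tcp [0.5882 0.0782 0.0286] jaw 53.85 x [-0.008 -0.01  -1.   ] F [-10.16 -12.79  11.87] T [-2.45  1.97  0.04] op 0.0004 q [ 0.042  0.286  1.497 -0.009  1.367 -0.896]
```

View pics/c10.png

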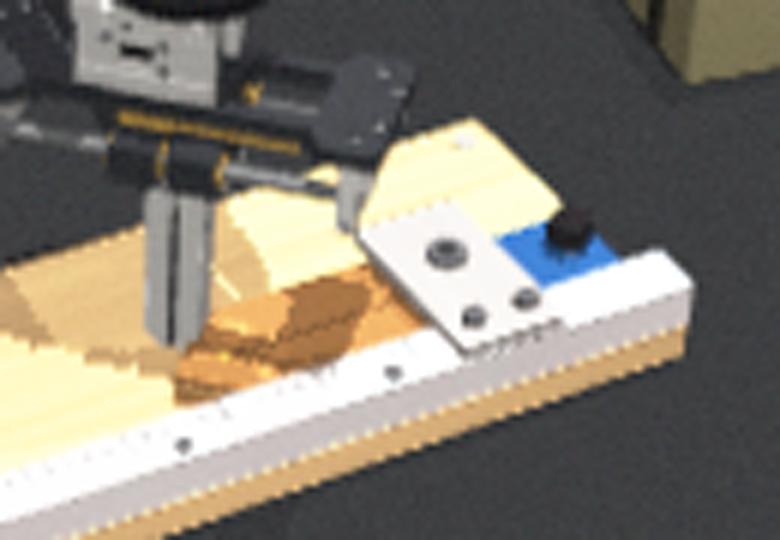

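```bash
python3 - <<'E'
from m import *
f=grab('top','t11.png')
b=cv2.resize(f['pixels'][170:230,210:310],(800,480),interpolation=cv2.INTER_CUBIC)
cv2.imwrite('pics/c11.png',b[:,:,::-1])
m=colmask(f,(8,90,60),(20,255,255),(240,180,300,225))
pts=[]
for u in range(246,285):
    v=np.where(m[:,u])[0]
    if len(v)>4: pts.append((u,v.max(),v.min()))
pts=np.array(pts)
for i in (1,2):
    print([tuple((w2j(ray(f,(p[0],p[i]),.034)[0,:2])*1000).round(1)) for p in pts])
st()
E
```

```text
[(np.float64(-13.3), np.float64(75.9)), (np.float64(-4.2), np.float64(72.3)), (np.float64(-4.5), np.float64(70.0)), (np.float64(-4.9), np.float64(67.7)), (np.float64(-5.2), np.float64(65.3)), (np.float64(-5.6), np.float64(63.0)), (np.float64(-3.6), np.float64(60.4)), (np.float64(-3.9), np.float64(58.0)), (np.float64(-4.3), np.float64(55.7)), (np.float64(-4.6), np.float64(53.4)), (np.float64(-5.0), np.float64(51.0)), (np.float64(-5.3), np.float64(48.7)), (np.float64(-3.3), np.float64(46.0)), (np.float64(-3.7), np.float64(43.7)), (np.float64(-4.0), np.float64(41.4)), (np.float64(-4.4), np.float64(39.0)), (np.float64(-33.2), np.float64(40.6)), (np.float64(-33.5), np.float64(38.2)), (np.float64(-33.9), np.float64(35.9)), (np.float64(-34.2), np.float64(33.6)), (np.float64(-34.6), np.float64(31.2)), (np.float64(-34.9), np.float64(28.9)), (np.float64(-18.7), np.float64(24.3)), (np.float64(-23.8), np.float64(22.6)), (np.float64(-33.6), np.float64(21.6)), (np.float64(-36.4), np.float64(19.6)), (np.float64(-36.7), np.float64(17.3)), (np.float64(-37.1), np.float64(14.9)), (np.float64(-37.4), np
[... 1283 characters left out ...]
64(2.0), np.float64(16.7)), (np.float64(-0.7), np.float64(14.7)), (np.float64(-3.5), np.float64(12.7)), (np.float64(-6.2), np.float64(10.7)), (np.float64(-16.1), np.float64(9.6)), (np.float64(-9.3), np.float64(6.3)), (np.float64(-12.0), np.float64(4.3)), (np.float64(-14.8), np.float64(2.3)), (np.float64(-15.1), np.float64(-0.0)), (np.float64(-17.8), np.float64(-2.0)), (np.float64(-18.2), np.float64(-4.4)), (np.float64(-13.8), np.float64(-7.4)), (np.float64(-16.5), np.float64(-9.4)), (np.float64(-19.3), np.float64(-11.4))]
t 18.35 tcp [0.5882 0.0782 0.0286] jaw 53.85 x [-0.008 -0.01  -1.   ] F [-11.51 -12.53  11.79] T [-2.38  2.01  0.04] op 0.0002 q [ 0.042  0.286  1.498 -0.009  1.367 -0.896]
```

View pics/c11.png

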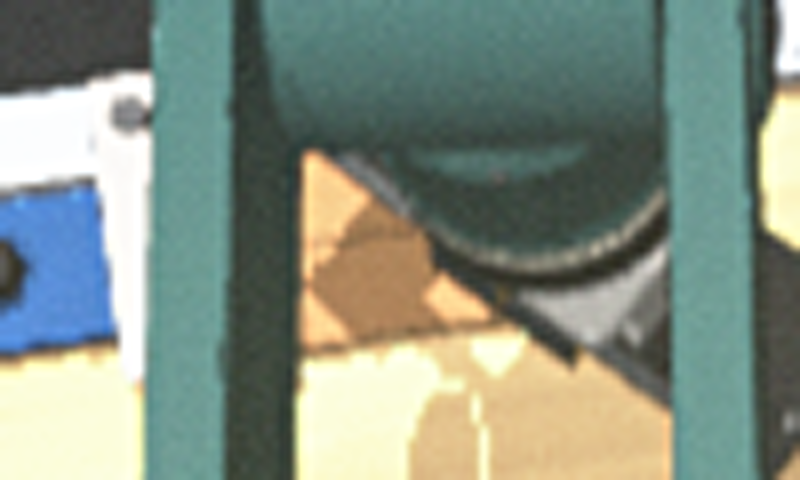

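The near edge of the pack runs from crop (300,352) to (520,325) and sits at a constant jig x of about −4.5 mm. That is parallel to the fence and matches the earlier fenced position. Forces are steady, so I'm handing in.

```bash
python3 -c "
from h import *
st(); print(hand_in())"
```

```text
t 18.35 tcp [0.5882 0.0782 0.0286] jaw 53.85 x [-0.008 -0.01  -1.   ] F [-11.51 -12.53  11.79] T [-2.38  2.01  0.04] op 0.0002 q [ 0.042  0.286  1.498 -0.009  1.367 -0.896]
the job is handed in; nothing more can be done
None
```

I handed the job in at 18.35 s with the arm still pushing the pack. No verdict was reported.

**What I did:**
1. I gripped the brown pack across its width, turned it about 89° and laid it flat on the board, clear of the plate.
2. I let go, pushed it sideways to the fence with the shut fingers, and felt contact.
3. I slid it along the fence from its sloped tail face until I felt the stop, at about 7 N.
4. I finished with a steady diagonal push on that face.

**Last checks:**
- **Push:** it was steady over the last few readings at about 13 N toward the fence, 11 N toward the stop and 12 N down.
- **Position:** the near edge of the pack looked parallel to the fence within the pixel resolution, at the same distance as when I first felt the fence. The tool moved under 0.5 mm while the load was added.
- **Bystanders:** I did not touch the drill, weight or cup on purpose, but I did not re-measure where they stand.

**Not seen directly:**
- **Stop contact:** it is hidden under the plate, so I judged it by force only.
- **Force split:** I could only read the total at the wrist, so the shares on board, fence and stop are inferred.
- **Camera disagreement:** the two camera views of the jig differed by about 4 mm. I relied on the felt contacts instead.

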